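# Bleed the test manifold, find the thread hand of its blue cap and hold it off

### The job

First vent the leak-test manifold so that no pressure is left in it: pull its sprung red bleed knob out until the yellow ring on the stem has just come out of the sleeve (12 mm, never as far as the end stop), keep it there for at least a second, then let it go home. Then unscrew the blue cap, whose thread may be left-handed or right-handed (find out which way loosens it), and lift it off its port. Finish while still holding the cap still and upright above the manifold, its rim at least 5 cm above the port, with the grey cap and everything else left as it was.

Things in the scene. Friction and masses are not known exactly. Their poses are not given: they have to be found in the camera images.
- manifold: Leak-test manifold, fixed beside the sink bowl: aluminium block 50 x 200 x 47 mm, top 55 mm above the work surface. Origin: on the work surface under the line of its two ports. Its long x axis points away from the robot (block from x = -95 to +105 mm; the red bleed knob is at its near end), y to the left, z up; turned up to 0.1 rad from that.
- port_near (a point): Centre of the nearer port's collar top (steel, 45 mm across), 61 mm above the work surface, manifold x -45 mm. Under each cap stands a brass stub 23.5 mm high with a coarse thread: one port's is right-hand (loosens counter-clockwise seen from above), the other's left-hand (loosens clockwise). Which is which differs from time to time and cannot be seen.
- port_far (a point): centre of the farther port's collar top, the same, 61 mm above the work surface, manifold x +75 mm, 120 mm from the nearer one
- cap_blue: Blue fluted blanking cap, loose, about 80 g, 46 mm across, 34 mm high, 23 mm deep inside, on either port. Origin: centre of its lower rim, z up along its axis. At the start it is tight: rim 0.5 mm above the collar, its x along the manifold's x.
- cap_blue_mark (a point): Outer end of the white mark on the blue cap's top, 17 mm from its axis along its -x. The tightening way it stops within 0.1 rad (grip 30 to 50 N; do not force it). The loosening way it turns freely and can be lifted straight up once turned by 0.75 to 1.25 rad (1.0 is the middle); short of that the thread catches it, near 1.3 rad it meets a stop. The thread does not drive it up, it only lets it up.
- cap_grey: grey cap of the same make and size on the other port
- bleed_knob (a point): centre of the red bleed knob (24 mm diameter, 14 mm long, round about the manifold's x) on the manifold's near end, 36 mm above the work surface, at manifold x = -135 mm at rest. Inward of it a guide sleeve 15 mm across ends 3 mm from the knob.
- bleed (a joint): how far the bleed plunger is pulled out toward the robot along the manifold's -x, m: 0 home, 0.012 at its mark (the yellow ring on the stem has just come wholly out of the sleeve), 0.022 end stop. Spring 3.5 N at home, 7.7 N at the mark; it goes home by itself when let go.
- pitcher_brown: tall brown pitcher, fixed, right beside the manifold: 96 mm across and 208 mm high, always in the same place; origin under its middle. Keep the gripper clear of it.
- coffee_maker: red coffee maker, fixed, on the cupboard to the right of the pitcher: 254 x 181 x 265 mm, origin under its middle; carry the tool over or round it
- box_cutter: yellow box cutter lying on the cupboard at the right, 21 x 154 x 17 mm, origin under its middle
- tally_counter: small hand tally counter at the right, 55 x 73 x 29 mm
- length_gauge: grey stepped gauge block right of the pitcher, 28 x 50 x 22 mm
- standing_bolt: hex bolt with washer standing on its head right of the pitcher, 28 mm across, 47 mm high
- lying_bolt_a: hex bolt lying in front of the brown pitcher, 37 x 45 x 17 mm
- lying_bolt_b: hex bolt lying right of the pitcher, 28 x 48 x 17 mm
There are look-alikes about, which are no part of the job. There is more than one size of the cap_blue; the one meant has the size given above.

How it is judged:
On the way, in this order (a step that is already met when the one before it is completed fails the run):
1. the bleed knob is pulled out to its mark (9 to 15 mm) and kept there for a second (value of joint bleed between 0.009 and 0.015 m), for 1 s.
2. the bleed knob is let go and is home again (within 2 mm) (value of joint bleed below 0.002 m and contact force between the fingers and manifold below 0.1 N), for 0.1 s.
3. the blue cap, still on its port, has been turned loose by 0.6 rad or more (angle between the x axis of cap_blue and the x axis of manifold, either way round above 0.6 rad and z of cap_blue in the frame of manifold below 0.072 m), for 0.05 s.
At the end, for the whole second after the job is handed in: the blue cap is held still in the fingers, upright within 0.3 rad, its rim at least 50 mm above the port's collar (111 mm above the work surface), within 0.2 m of the manifold's origin seen from above, not touching the manifold; the bleed knob is home within 2 mm (z of cap_blue in the frame of manifold above 0.111 m and contact force between the fingers and cap_blue above 1 N and contact force between cap_blue and manifold below 0.1 N and horizontal distance between cap_blue and manifold below 0.2 m and angle between cap_blue's own z axis and vertical below 0.3 rad and linear speed of cap_blue below 0.03 m/s and value of joint bleed below 0.002 m); the arm keeps its last pose, push and grip.
It fails at once if the bleed knob is pulled out to its end stop (more than 19 mm) (value of joint bleed above 0.019 m).
It fails at once if the grey cap is turned by more than 0.2 rad or shifted by more than 6 mm (distance of cap_grey from where it was at the start of the episode above 0.006 m or angle between the x axis of cap_grey and the x axis of manifold, either way round above 0.2 rad).
It fails at once if one of the tools or bolts lying about is shifted by more than 2 cm (distance of any of lying_bolt_a, box_cutter, tally_counter, length_gauge, standing_bolt, lying_bolt_b from where it was at the start of the episode above 0.02 m).
It also fails if it takes over 56 s, if anything falls off the work surface, if the arm or the gripper's body presses on something with over 40 N, if the wrist force passes 120 N, or if a joint passes its speed limit or range.

### The arm

A 6-joint arm with a two-finger parallel gripper is mounted at the origin on a cart in front of the work surface, level with it; the furniture and walls round the work are solid. World frame = base frame: x ahead of the robot, y to its left, z up, the work surface at z = 0. Lengths are in m, angles in rad, forces in N, time in s.
With the tool pointing down it reaches from about 0.35 to 1 m from the base axis. Payload 7.1 kg.
Tool frame: the origin (TCP) lies between the finger pads; the fingertips stand 25 mm ahead of it and the grasp point (between the pads) lies 6 mm ahead of it; z points along the fingers, y is the line along which they close (so a half turn about z gives the same grasp; the last joint's range is limited). The gripper opens to 85 mm and grips with 20 to 120 N. Pads are 22 mm wide; open, the fingers measure 114 mm over their backs; the gripper's body (76 mm by 85 mm) begins 54 mm behind the grasp point. The pads swing forward as they close: fully open they stand 13 mm farther back than shut.
Start: joints at [1.224, 0.423, 1.63, -0, 1.089, -0.019], TCP at [0.201, 0.592, 0.256] pointing down, gripper open.
Joint ranges: [-3, 3], [-0.9, 2.11], [0.09, 2.58], [-1.31, 4.45], [0.11, 2.69], [-2.54, 2.54]. Speed limits (rad/s): [2.39, 2.39, 3.01, 3.14, 3.14, 3.14].

### API

Orientations are given as [roll, pitch, yaw] about the fixed x, y, z axes, in that order (R = Rz(yaw) Ry(pitch) Rx(roll)).
In Python, from cell import r, fingers, planner, telemetry, optics gives the robot as it stands. The module is installed in compiled form; this text tells all that it offers. Calls block until the motion is done:
- r.goto(position, orientation): joint-space move of the TCP to a pose.
- r.move_l(position, frame=None, max_speed=0.15): straight line of the TCP; frame=None keeps the orientation; max_speed is the mean speed in m/s.
- r.movej(angles): joint-space move.
- fingers.let_go() and fingers.clamp(effort=None): open the fingers fully, or close them until they stop; effort is the grip in N (None keeps the last).
- r.dwell(seconds).
- planner.solve_ik(position, orientation): joint angles nearest the present ones, or None.
- telemetry.sense(): the state.
- optics.read_camera(name): name is "side" or "top"; returns a dict with "img" (420x560x3 uint8, blue, green, red), "depth" (420x560 float32, m along the optical axis (not along the pixel's ray), 0 where there is no reading), "fx", "fy", "cx", "cy" (pixels), "rvec" (rotation vector, rad) and "tvec" (3), from world to camera coordinates, as OpenCV has them. Camera axes: x right, y down, z forward; pixel columns grow to the right and rows downward; lengths in m; the calibration is good to about 2 mm. A picture is of the moment at which its call begins.
A pose or a line that the arm cannot do raises r.IKError and nothing moves.
- r.close_job(): hands the job in; it is judged then, once.
The state is a dict: "t": time; "joint_positions": joint angles; "dq": joint speeds; "joint_efforts": joint torques, N m; "ee_pos": TCP position; "orientation": TCP orientation; "force": force on the tool from outside, world axes, zero at the start; "ft_torque": the same for the moment, N m; "finger_gap": finger opening in m; "gripper_force": force on a finger pad.
Only numpy, scipy, OpenCV 4.12 (cv2) and the standard library are available. Lean on these libraries where they do the work, as an engineer would, in place of code of your own. Each camera call takes 0.05 s, during which the arm holds its last target. There are 200 camera calls.

## Working session

There is one attempt and no reset: what is moved stays moved. The work goes in short steps, each a Python script; the robot and the scene stay as the last script left them, time stands still between calls to the robot, and variables do not carry over. Pictures are saved under pics/ and viewed, at most 10 in all, crops included, and the job is handed in when it is done.

```bash
mkdir -p pics
cat > h.py <<'E'
import numpy as np, cv2
from cell import r, fingers, planner, telemetry, optics
def shot(n,save=None):
    d=optics.read_camera(n)
    if save: cv2.imwrite('pics/'+save,d['img'])
    d['R']=cv2.Rodrigues(np.array(d['rvec'],float))[0]; d['t']=np.array(d['tvec'],float).ravel()
    return d
def cloud(d):
    v,u=np.indices(d['depth'].shape); z=d['depth'].astype(float)
    p=np.stack([(u-d['cx'])/d['fx']*z,(v-d['cy'])/d['fy']*z,z],-1)
    w=(p-d['t'])@d['R']; w[z==0]=np.nan
    return w
def ray(d,u,v):
    q=d['R'].T@np.array([(u-d['cx'])/d['fx'],(v-d['cy'])/d['fy'],1.]); return -d['R'].T@d['t'], q/np.linalg.norm(q)
def proj(d,p):
    return cv2.projectPoints(np.array(p,float).reshape(-1,3),np.array(d['rvec'],float),d['t'],np.array([[d['fx'],0,d['cx']],[0,d['fy'],d['cy']],[0,0,1.]]),None)[0].reshape(-1,2)
E
python3 - <<'E'
from h import *
for n in('side','top'):
    d=shot(n,n+'0.png'); np.savez(n+'0.npz',**d); print(n,-d['R'].T@d['t'],d['fx'],d['R'][2])
s=telemetry.sense();print(s['t'],s['orientation'],s['finger_gap'],s['ee_pos'])
E
```

```text
side [ 0.02245237 -0.69139227  0.70140924] 434.8896356544992 [ 0.46345312  0.65649728 -0.59516596]
top [ 0.32270857 -0.03726179  1.04104684] 386.1763365967797 [ 0.18693381  0.01824069 -0.98220315]
0.1 [-3.14016355e+00 -5.06599176e-05  2.81383490e+00] 0.0853327287029435 [0.20103027 0.5912939  0.25560323]
```

View pics/side0.png

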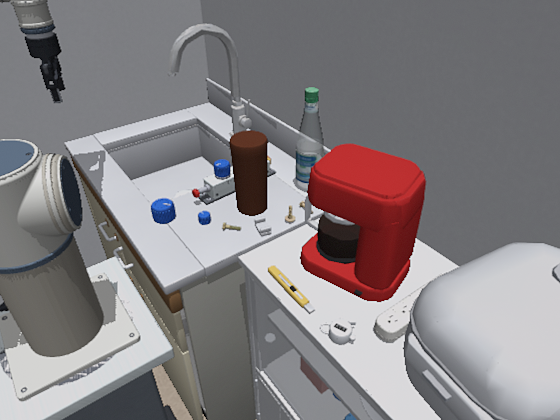

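View pics/top0.png

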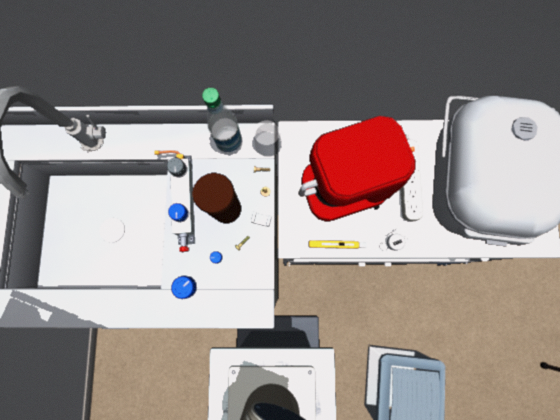

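In the pictures there are three candidates for the blue cap. In the top view, (177,212) is on the manifold, (183,287) is a bigger loose one and (216,257) is a small loose one. I take (177,212), which is on the near port. The grey cap is at (176,167) and the red knob at (184,249). Next I'll measure these and check in a crop.

Run:
```python
from h import *
for n in('top','side'):
    d=dict(np.load(n+'0.npz')); w=cloud(d); hsv=cv2.cvtColor(d['img'],cv2.COLOR_BGR2HSV)
    H,S,V=[hsv[...,i].astype(int) for i in range(3)]
    for nm,m in(('blue',(H>105)&(H<130)&(S>150)&(V>60)),('red',((H<6)|(H>174))&(S>150)&(V>60))):
        k,l,st,c=cv2.connectedComponentsWithStats(m.astype(np.uint8))
        for i in range(1,k):
            if 8<st[i,4]<1500 :
                p=w[l==i];p=p[~np.isnan(p[:,0])]
                if len(p)==0: continue
                if p[:,0].min()<.3 : continue
                zt=np.percentile(p[:,2],95); top=p[p[:,2]>zt-.006]
                print(n,nm,c[i].round(1),st[i,4],'med',np.median(p,0).round(4),'zmax',zt.round(4),'topc',((top.max(0)+top.min(0))/2).round(4),'ext',(p.max(0)-p.min(0)).round(3))
    # manifold
    m=(w[...,2]>.045)&(w[...,2]<.059)&(w[...,0]>.45)&(w[...,0]<.85)&(w[...,1]>.1)&(w[...,1]<.5)
    q=w[m]; print(n,'man',len(q),np.percentile(q,[2,50,98],0).round(3).tolist())
    m=(w[...,2]>.075)&(w[...,2]<.105)&(w[...,0]>.45)&(w[...,0]<.85)&(w[...,1]>.2)&(w[...,1]<.5)&(S<80)
    q=w[m]; print(n,'grey',len(q),np.percentile(q,[2,50,98],0).round(3).tolist())
    u0,v0,a=((130,140,140) if n=='top' else (180,120,110))
    s=d['img'][v0:v0+a,u0:u0+a]; cv2.imwrite(f'pics/c_{n}.png',cv2.resize(s,(590,590),interpolation=cv2.INTER_CUBIC))
a,b=cv2.imread('pics/c_top.png'),cv2.imread('pics/c_side.png')
cv2.imwrite('pics/c.png',cv2.resize(np.hstack([a,b]),(800,400)))
```

```text
top blue [177.6 211.8] 233 med [0.4902 0.2316 0.0945] zmax 0.0978 topc [0.4912 0.2347 0.0956] ext [0.041 0.041 0.031]
top blue [215.8 256.9] 96 med [0.382  0.1454 0.0242] zmax 0.0269 topc [0.3822 0.1453 0.0246] ext [0.026 0.026 0.009]
top red [183.5 248.6] 32 med [0.4018 0.2263 0.0459] zmax 0.0504 topc [0.4038 0.2276 0.0482] ext [0.013 0.017 0.013]
top man 1186 [[0.455, 0.122, 0.046], [0.567, 0.239, 0.054], [0.764, 0.477, 0.058]]
top grey 1753 [[0.592, 0.209, 0.076], [0.764, 0.343, 0.095], [0.781, 0.496, 0.104]]
side blue [221.8 168.1] 231 med [0.4867 0.2214 0.0887] zmax 0.0984 topc [0.4905 0.2321 0.0964] ext [0.04  0.044 0.036]
side blue [312.2 158.4] 9 med [0.691  0.0864 0.1093] zmax 0.1116 topc [0.6907 0.088  0.1087] ext [0.011 0.004 0.006]
side blue [302.7 181.1] 9 med [0.6749 0.1038 0.0332] zmax 0.035 topc [0.6743 0.1066 0.0334] ext [0.009 0.022 0.004]
side blue [204.  217.7] 124 med [0.3778 0.1378 0.0217] zmax 0.0273 topc [0.3813 0.144  0.0251] ext [0.03  0.028 0.027]
side red [195.5 192.9] 41 med [0.3999 0.2231 0.0419] zmax 0.0484 topc [0.4012 0.2252 0.0464] ext [0.013 0.02  0.023]
side man 479 [[0.452, 0.102, 0.045], [0.639, 0.235, 0.054], [0.767, 0.491, 0.059]]
side grey 706 [[0.698, 0.247, 0.076], [0.765, 0.392, 0.094], [0.784, 0.498, 0.104]]
```

View pics/c.png

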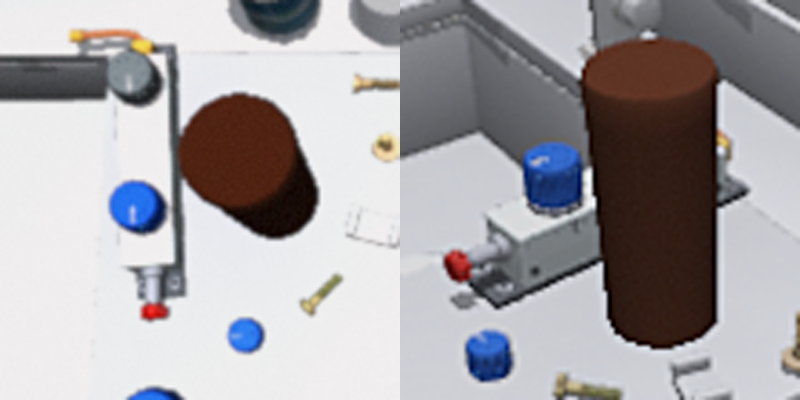

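The crop shows the fluted blue cap on the near port (its white mark points to -x), the grey cap on the far port, and the red knob at the near end. The two loose blue caps are the look-alikes. I still need the yaw, the pitcher position and IK checks.

Run:
```python
from h import *
for n in('top','side'):
    d=dict(np.load(n+'0.npz')); w=cloud(d); X,Y,Z=w[...,0],w[...,1],w[...,2]
    def fit(m,nm):
        q=w[m].astype(np.float32)
        if len(q)<8: return print(n,nm,'few')
        c,R=cv2.minEnclosingCircle(q[:,:2]); print(n,nm,len(q),np.round(c,4),round(R,4),'z',np.median(q[:,2]).round(4))
    fit((abs(Z-.095)<.005)&(np.hypot(X-.61,Y-.24)<.032),'grey')
    fit((abs(Z-.096)<.0035)&(np.hypot(X-.49,Y-.233)<.032),'blue')
    fit((abs(Z-.208)<.006)&(np.hypot(X-.54,Y-.14)<.09),'pitch')
    fit((Z<.09)&(Z>.02)&(np.hypot(X-.31,Y-.22)<.05),'big')
    m=(abs(Z-.055)<.003)&(X>.42)&(X<.66)&(Y>.19)&(Y<.29)
    rct=cv2.minAreaRect(w[m][:,:2].astype(np.float32)); print(n,rct)
for y in(-1.2,-.6,0.,.06,.6,1.2,1.6):
    q=[planner.solve_ik(p,[np.pi,0,yy]) for p in([.401,.2265,.042],[.491,.233,.085]) for yy in(y,)]
    print(y,[None if a is None else np.round(a,2).tolist() for a in q])
```

```text
Traceback (most recent call last):
cv2.error: OpenCV(4.12.0) /io/opencv/modules/imgproc/src/shapedescr.cpp:201: error: (-215:Assertion failed) count >= 0 && (depth == CV_32F || depth == CV_32S) in function 'minEnclosingCircle'
```

Run:
```python
from h import *
for n in('top','side'):
    d=dict(np.load(n+'0.npz')); w=cloud(d); X,Y,Z=w[...,0],w[...,1],w[...,2]
    def fit(m,nm):
        q=w[m].astype(np.float32)
        if len(q)<8: return print(n,nm,'few')
        c,R=cv2.minEnclosingCircle(np.ascontiguousarray(q[:,:2])[:,None]); print(n,nm,len(q),np.round(c,4),round(R,4),'z',np.median(q[:,2]).round(4))
    fit((abs(Z-.095)<.005)&(np.hypot(X-.61,Y-.24)<.032),'grey')
    fit((abs(Z-.096)<.0035)&(np.hypot(X-.49,Y-.233)<.032),'blue')
    fit((abs(Z-.208)<.006)&(np.hypot(X-.54,Y-.14)<.09),'pitch')
    fit((Z<.09)&(Z>.02)&(np.hypot(X-.31,Y-.22)<.05),'big')
    m=(abs(Z-.055)<.003)&(X>.42)&(X<.66)&(Y>.19)&(Y<.29)
    rct=cv2.minAreaRect(np.ascontiguousarray(w[m][:,:2].astype(np.float32))[:,None]); print(n,rct)
for y in(-1.2,-.6,0.,.06,.6,1.2,1.6):
    q=[planner.solve_ik(p,[np.pi,0,yy]) for p in([.401,.2265,.042],[.491,.233,.085]) for yy in(y,)]
    print(y,[None if a is None else np.round(a,2).tolist() for a in q])
```

```text
top grey 220 [0.6123 0.2461] 0.0221 z 0.0948
top blue 200 [0.4924 0.2361] 0.0216 z 0.0952
top pitch 1347 [0.5147 0.1242] 0.0475 z 0.2081
top big 465 [0.3058 0.2262] 0.0303 z 0.0439
top ((0.541301965713501, 0.23955374956130981), (0.1976732313632965, 0.050003837794065475), 4.91587495803833)
side grey few
side blue 117 [0.4929 0.2338] 0.0226 z 0.0969
side pitch 649 [0.5146 0.1217] 0.0482 z 0.2096
side big 403 [0.3054 0.2244] 0.0304 z 0.0442
side ((0.5434583425521851, 0.2380828857421875), (0.201171875, 0.0516093447804451), 5.3953857421875)
-1.2 [None, None]
-0.6 [None, None]
0.0 [[0.49, 0.58, 2.09, -0.0, 0.48, 2.06], [0.42, 0.56, 1.9, -0.0, 0.67, 1.99]]
0.06 [[0.49, 0.58, 2.09, -0.0, 0.48, 2.0], [0.42, 0.56, 1.9, -0.0, 0.67, 1.93]]
0.6 [[0.49, 0.58, 2.09, -0.0, 0.48, 1.46], [0.42, 0.56, 1.9, -0.0, 0.67, 1.39]]
1.2 [[0.49, 0.58, 2.09, -0.0, 0.48, 0.86], [0.42, 0.56, 1.9, -0.0, 0.67, 0.79]]
1.6 [[0.49, 0.58, 2.09, -0.0, 0.48, 0.46], [0.42, 0.56, 1.9, -0.0, 0.67, 0.39]]
```

```bash
cat >> h.py <<'E'
PSI=0.088; C=np.array([.4925,.235]); UX=np.array([np.cos(PSI),np.sin(PSI)]); K=C-.090*UX
def st(m=''):
    s=telemetry.sense(); print(m,'t%.1f'%s['t'],np.round(s['ee_pos'],4),'F',np.round(s['force'],2),'T',np.round(s['ft_torque'],3),'gap %.4f gf %.1f'%(s['finger_gap'],s['gripper_force']),'q6 %.3f'%s['joint_positions'][5]); return s
E
python3 - <<'E'
from h import *
k=K-.002*UX; o=[np.pi,0,np.pi+PSI]
r.goto([*k,.16],o); st()
r.move_l([*k,.042],max_speed=.1); st('down')
fingers.clamp(35); st('clamped')
shot('side','k1.png')
E
python3 -c "
import cv2;a=cv2.imread('pics/k1.png')[120:240,130:290];cv2.imwrite('pics/k1c.png',cv2.resize(a,(800,600),interpolation=2))"
```

```text
t1.7 [0.4012 0.2276 0.1603] F [0.07 0.33 0.98] T [-0.027  0.023  0.037] gap 0.0851 gf 0.0 q6 -1.169
down t3.0 [0.4012 0.2271 0.0425] F [ 0.05 -0.98  0.3 ] T [ 0.005 -0.041  0.005] gap 0.0853 gf 0.0 q6 -1.170
clamped t3.6 [0.4009 0.2292 0.0426] F [-8.47 19.34  4.98] T [3.069 1.369 0.089] gap 0.0227 gf 34.4 q6 -1.170
```

View pics/k1c.png

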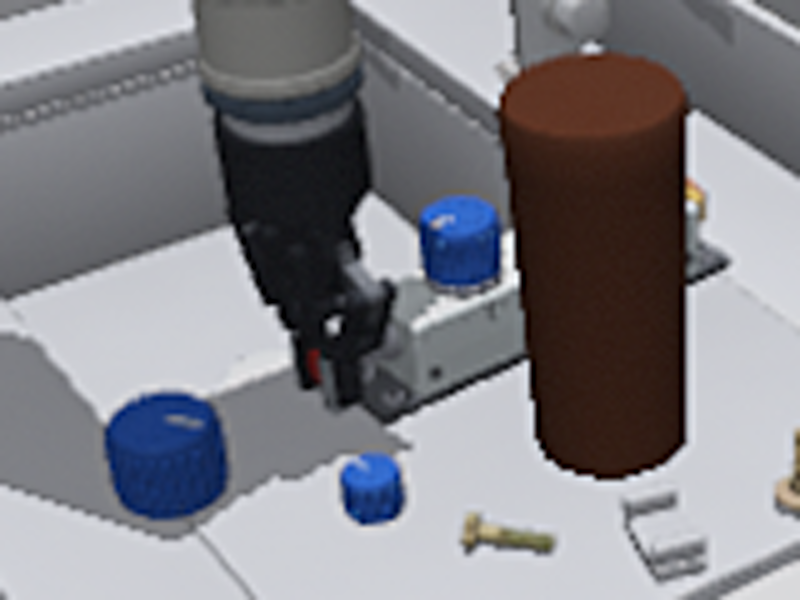

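The picture shows the knob between the fingers and the caps undisturbed. There is a 19 N side load, so the knob sits a little further to +y. I'll relieve that first, then pull while reading the force.

Run:
```python
from h import *
k=K-.002*UX
r.move_l([k[0],k[1]+.003,.042],max_speed=.02); r.dwell(.1); st('relief')
```

```text
relief t4.0 [0.4008 0.2296 0.0425] F [-0.79 -2.38  9.67] T [-0.472  0.173  0.006] gap 0.0226 gf 34.9 q6 -1.164
```

```bash
python3 - <<'E'
from h import *
k=K-.002*UX; b=np.array([k[0],k[1]+.0028])
for s in(.006,.012):
    r.move_l([*(b-s*UX),.042],max_speed=.03); r.dwell(.15); st(s)
shot('side','k2.png')
E
python3 -c "
import cv2;a=cv2.imread('pics/k2.png')[160:220,160:240];cv2.imwrite('pics/k2c.png',cv2.resize(a,(800,600),interpolation=2))"
```

```text
0.006 t4.5 [0.3965 0.2293 0.0426] F [ 4.72 -5.32  3.9 ] T [-0.735 -0.817 -0.061] gap 0.0228 gf 34.6 q6 -1.159
0.012 t5.0 [0.391  0.2289 0.0426] F [ 7.14 -7.31  1.95] T [-0.927 -1.061 -0.031] gap 0.0226 gf 34.5 q6 -1.154
```

View pics/k2c.png

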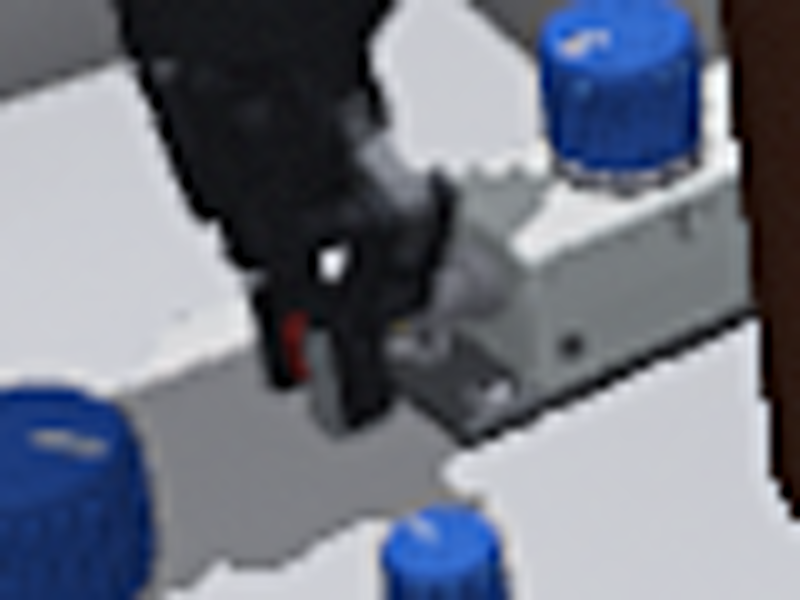

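The picture shows the knob pulled out, with some yellow ring visible between the finger and the sleeve. The TCP has moved 9.8 mm, and the force agrees with that. I'll add 1.7 mm, hold, bring it back and release.

Run:
```python
from h import *
k=K-.002*UX; b=np.array([k[0],k[1]+.0028])
r.move_l([*(b-.0137*UX),.042],max_speed=.02); st('pull'); r.dwell(1.4); st('held')
r.move_l([*b,.042],max_speed=.03); st('back')
fingers.let_go(); r.dwell(.3); st('open')
r.move_l([*b,.17],max_speed=.15); st('up')
d=shot('side','k3.png'); e=shot('top','t3.png'); 
for n,d in(('side',d),('top',e)):
    d0=np.load(n+'0.npz'); w=cloud(d); h=cv2.cvtColor(d['img'],cv2.COLOR_BGR2HSV).astype(int)
    m=((h[...,0]<6)|(h[...,0]>174))&(h[...,1]>150)&(h[...,2]>60)&(np.hypot(w[...,0]-.4,w[...,1]-.227)<.05)
    v,u=np.where(m); print(n,m.sum(),u.mean() if len(u) else 0,v.mean() if len(v) else 0,np.nanmedian(w[m],0))
```

```text
pull t5.3 [0.3894 0.2288 0.0426] F [ 6.8  -5.8   1.53] T [-0.937 -1.2   -0.023] gap 0.0226 gf 34.5 q6 -1.152
held t6.8 [0.3895 0.2288 0.0426] F [ 7.55 -7.3   1.66] T [-0.915 -1.212 -0.013] gap 0.0227 gf 34.5 q6 -1.152
back t7.4 [0.4008 0.2296 0.0425] F [-1.92 -1.45  8.55] T [-0.14   0.263  0.005] gap 0.0223 gf 35.1 q6 -1.164
open t8.3 [0.4009 0.2297 0.042 ] F [ 0.77  0.33 -0.45] T [-0.015 -0.033 -0.004] gap 0.0853 gf 0.0 q6 -1.164
up t9.3 [0.4004 0.2295 0.1694] F [0.31 0.56 0.21] T [-0.002  0.08  -0.039] gap 0.0856 gf 0.0 q6 -1.164
side 40 195.4 193.1 [0.39931277 0.22221129 0.04109531]
top 24 183.41666666666666 248.91666666666666 [0.40111643 0.22437393 0.04602964]
```

The knob is home again: its pixels match the first picture. Now the cap.

Run:
```python
from h import *
c=C+[0,.002]; o=[np.pi,0,np.pi/2+PSI]
r.goto([*c,.17],o); r.move_l([*c,.090],max_speed=.1); st('down')
fingers.clamp(40); s=st('clamp')
e=s['ee_pos']; r.move_l([e[0]+s['force'][0]*1e-4/1.0,c[1],.090],max_speed=.03); r.dwell(.1); s=st('relief')
q=np.array(s['joint_positions'])
for d in(.06,.12,.18):
    p=q.copy();p[5]-=d; r.movej(p); r.dwell(.1); st('ccw %.2f'%d)
shot('side','c1.png')
```

```text
down t11.7 [0.4929 0.2372 0.0904] F [-1.07 -0.25  0.09] T [ 0.058  0.012 -0.003] gap 0.0856 gf 0.0 q6 0.339
clamp t12.1 [0.4928 0.2371 0.0907] F [-1.12 -0.81  5.71] T [-0.078  0.205  0.   ] gap 0.0453 gf 40.7 q6 0.339
relief t12.5 [0.4928 0.2371 0.0907] F [-2.26 -0.51  6.25] T [0.03  0.283 0.005] gap 0.0451 gf 40.9 q6 0.339
ccw 0.06 t12.8 [0.4929 0.2371 0.0907] F [-0.29  0.79  1.38] T [0.005 0.09  0.024] gap 0.0451 gf 41.0 q6 0.280
ccw 0.12 t13.2 [0.4929 0.2372 0.0907] F [-0.79  0.25  2.18] T [ 0.055  0.051 -0.047] gap 0.0450 gf 40.9 q6 0.220
ccw 0.18 t13.5 [0.4929 0.2371 0.0907] F [ 0.23 -0.52  2.77] T [ 0.095 -0.01   0.023] gap 0.0451 gf 41.0 q6 0.161
```

There is no torque out to 0.18 rad counter-clockwise, so this thread is right-handed. I'll carry on to 1.0 rad, then lift gently.

```bash
python3 - <<'E'
from h import *
q=np.array(telemetry.sense()['joint_positions']); q0=.339
for d in(.5,.8,1.0):
    p=q.copy();p[5]=q0-d; r.movej(p); r.dwell(.1); s=st('ccw %.2f'%d)
    if abs(s['ft_torque'][2])>.3: print('STOP'); break
else:
    e=s['ee_pos']
    for h in(.003,.008):
        r.move_l([e[0],e[1],.0907+h],max_speed=.03); s=st('lift')
shot('side','c2.png')
E
python3 -c "
import cv2;a=cv2.imread('pics/c2.png')[110:230,150:310];cv2.imwrite('pics/c2c.png',cv2.resize(a,(800,600),interpolation=2))"
```

```text
ccw 0.50 t14.1 [0.4929 0.2371 0.0907] F [-1.03 -0.84  1.24] T [-0.001  0.044 -0.009] gap 0.0450 gf 41.0 q6 -0.158
ccw 0.80 t14.6 [0.4929 0.2371 0.0907] F [-0.11 -0.08  2.34] T [ 0.02   0.038 -0.044] gap 0.0452 gf 41.1 q6 -0.457
ccw 1.00 t15.0 [0.4929 0.2371 0.0907] F [-0.61 -0.49  1.98] T [-0.006  0.057 -0.04 ] gap 0.0453 gf 41.1 q6 -0.657
lift t15.2 [0.4929 0.2371 0.0937] F [ 0.78  0.09 -0.29] T [-0.015  0.03   0.009] gap 0.0452 gf 40.9 q6 -0.660
lift t15.6 [0.4931 0.2372 0.099 ] F [ 0.27 -0.05  0.79] T [ 0.058 -0.018  0.002] gap 0.0452 gf 40.9 q6 -0.661
```

View pics/c2c.png

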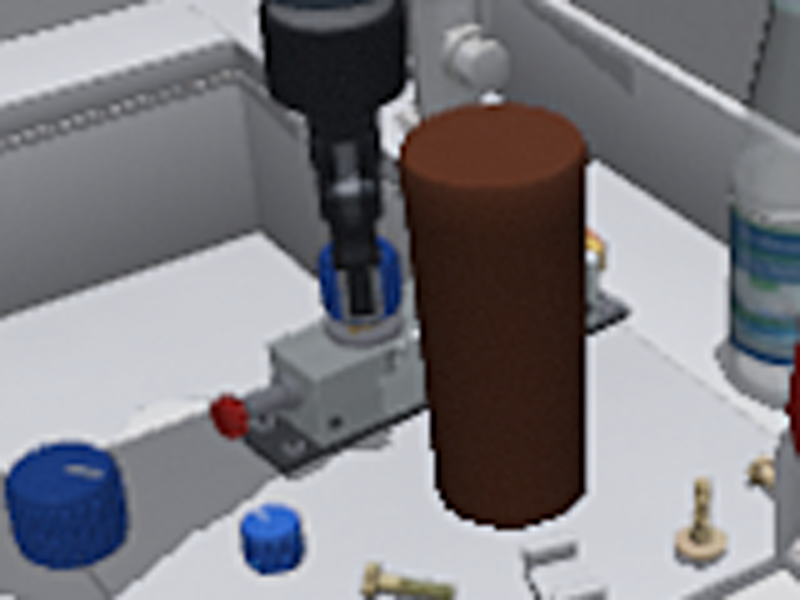

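The picture shows the cap raised in the fingers, brass showing under its rim, and the knob home. I'll lift it the rest of the way.

```bash
python3 - <<'E'
from h import *
e=telemetry.sense()['ee_pos']
r.move_l([e[0],e[1],.175],max_speed=.08); r.dwell(.5); st('up')
shot('side','c3.png')
E
python3 -c "
import cv2;a=cv2.imread('pics/c3.png')[90:210,150:310];cv2.imwrite('pics/c3c.png',cv2.resize(a,(800,600),interpolation=2))"
```

```text
up t17.2 [0.4929 0.2371 0.1749] F [-0.01 -1.12 -1.12] T [-0.03   0.031 -0.068] gap 0.0452 gf 40.9 q6 -0.661
```

View pics/c3c.png

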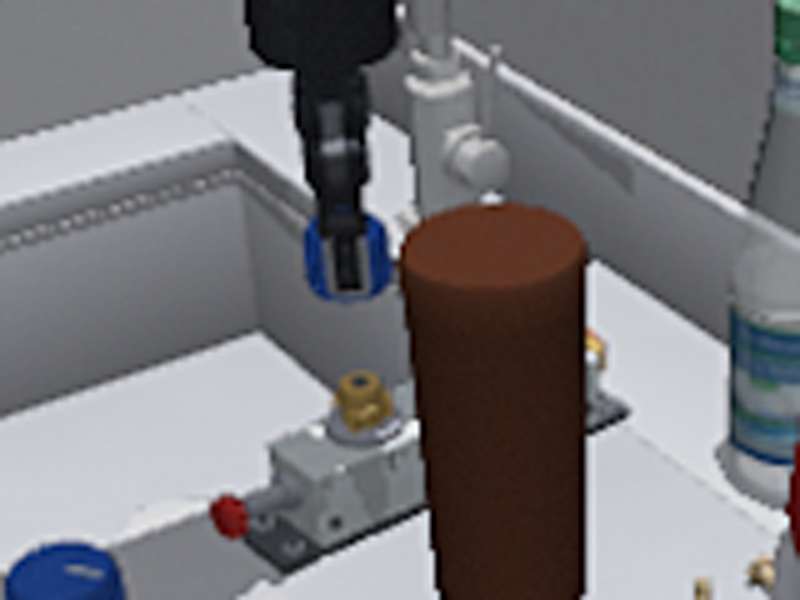

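The cap is held upright well above the bare brass stub, and the knob is home.

```bash
python3 -c "
from h import *
print(r.close_job())"
```

```text
the job is handed in; nothing more can be done
None
```

The job is handed in, though no verdict was shown: I held the bleed knob out about 11 mm for over a second and let it go home, then loosened the blue cap counter-clockwise by 1.0 rad (right-hand thread) and lifted it about 8 cm, still held upright above its port.

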